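# Seal the spare-parts tub on the gaming desk

### The job

The lid of the green-lidded tub of spare screws is only resting on its gasket. Press it down on its green rim, corner by corner, until it sits fully home and flush on the tub all the way round. Do not press on the clear window in the middle of the lid, and leave the blue-lidded tub, the mouse and the mug where they are.

Things in the scene. Friction and masses are not known exactly. Their poses are not given: they have to be found in the camera images.
- tub: Grey tub to be sealed, 170 x 130 mm, rim 80 mm high, fixed to the desk. Origin at the centre of its underside, z up, x along its 170 mm side. In each inner corner (x = +-63 mm, y = +-43 mm) an orange gasket piece stands 8 mm above the rim; pushed with more than 7 N it sinks and stays down.
- lid: Loose rigid green lid, 170 x 130 x 12 mm, resting on the gasket corners, kept in place by tabs (4 mm play). Origin at the centre of its underside, axes as the tub. Seated, its top is 92 mm above the tub's underside (100 mm now). Flat green rim 37 mm wide: press it over the gasket corners, 10 to 20 N each. As one corner sinks, the opposite may rise 8 mm until all four are down.
- window: The clear window in the middle of the green lid, 96 x 56 mm, its top 7 mm below the top of the green rim. Origin at the centre of its underside. Not to be pressed.
- blue_tub: Bystander: a tub of the same shape and size with a blue lid, already sealed, 92 mm high in all, loose on the desk. Origin at the centre of its underside, x along its 170 mm side.
- mouse: Bystander: black computer mouse, 110 x 58 x 36 mm, loose on the desk mat. Origin at the centre of its underside, x along its length.
- mug: Bystander: white mug, 80 mm across and 95 mm high, handle towards its y, loose on the desk mat. Origin at the centre of its underside.
Mind the look-alikes: they are no part of the job. Of the things shaped like the lid, the green one is meant.

How it is judged:
By the outcome, as a careful person would: the job done as asked, in the order asked, and still so for the second after the job is handed in, with the robot touching nothing.
It also fails if it takes over 48 s, if anything falls off the work surface, if the arm or the gripper's body presses on something with over 40 N, if the wrist force passes 120 N, or if a joint passes its speed limit or range.

### The arm

A 7-joint arm with a two-finger parallel gripper is mounted at the origin on the work surface. World frame = base frame: x ahead of the robot, y to its left, z up, the work surface at z = 0. Lengths are in m, angles in rad, forces in N, time in s.
With the tool pointing down it reaches from about 0.375 to 0.925 m from the base axis. Payload 3.1 kg.
Tool frame: the origin (TCP) lies midway between the tips of the shut fingers; the grasp point (between the pads) lies behind it (bot.hold_point_z is the z of the grasp point in the tool frame, in m); z points along the fingers, y is the line along which they close (so a half turn about z gives the same grasp; the last joint's range is limited). The gripper opens to 85 mm and grips with 20 to 120 N. Pads are 22 mm wide; open, the fingers measure 114 mm over their backs; the gripper's body (76 mm by 85 mm) begins 54 mm behind the grasp point. The pads swing forward as they close: fully open they stand 13 mm farther back than shut.
Start: joints at [-1.238, 0.383, 0.044, 1.598, -0.018, 1.161, -0.05], TCP at [0.271, 0.591, 0.231] pointing down, gripper open.
Joint ranges: [-2.61, 2.61], [-0.41, 2.15], [-1.48, 1.57], [0, 2.5], [-1.57, 4.71], [0.05, 1.97], [-2.85, 2.85]. Speed limits (rad/s): [2.79, 2.79, 3.14, 3.14, 3.14, 3.14, 3.14].

### API

Orientations are given as a unit quaternion [x, y, z, w].
In Python, from station import read_state, read_camera, camera_model, bot gives the robot as it stands. The module is installed in compiled form; this text tells all that it offers.
- The arm moves only by the tool move_arm, never from a script. Its argument "steps" is a list of rows, each a list of 3 entries, a list of its own where there are three numbers: the opening, from 0 (shut) to 1 (fully open), then the shift along the tool's x, y, z in cm, then the turn, a rotation vector about the tool's x, y, z in degrees. A call has 1 to 8 rows; each row shifts and turns the commanded pose from where the row before left it, along the tool's axes as they then stand; what a row does not reach is not made up. A row lasts 1/10 s, in which the tool goes at most 50 mm and 8.59 degrees, less where a joint would pass 70% of its speed; a pose out of reach is approached as far as the arm can. A call with a gripper value outside its range is refused whole. The fingers move at their own pace and stop on an object; the grip force is fixed at half the most. Time passes only in rows, so rows that do not move let the fingers close. It gives the time, the measured TCP pose, the force, the opening and the grip force at its end, in the units of the state.
- read_state(): the state, without advancing time (a new reading comes with each control period).
- read_camera(name): name is "side" or "top" or "wrist"; returns the picture (420x560x3 uint8, blue, green, red); there is no depth.
- camera_model(name): a dict with "fx", "fy", "cx", "cy" (pixels), "k1" (the pictures are not rectified: a ray, as slopes to the right and down, at radius r is drawn at 1 + k1 r^2 times it, then the intrinsics apply), "R" (3x3) and "t" (3): a world point X has camera coordinates R X + t. Camera axes: x right, y down, z forward; pixel columns grow to the right and rows downward; lengths in m; the calibration is good to about 2 mm. A picture is of the moment at which its call begins: read the wrist's pose just before it. camera_model takes no time and is no camera call; for the wrist camera it gives the pose at the moment of the call.
- bot.finish_job(): hands the job in; it is judged then, once.
The state is a dict: "t": time; "joint_positions": joint angles; "dq": joint speeds; "effort": joint torques, N m; "tcp_pos": TCP position; "eef_rot": TCP orientation; "wrist_force": force on the tool from outside, world axes, zero at the start; "moment": the same for the moment, N m; "grip_width": opening from 0.0 (shut) to 1.0 (fully open); "gripper_force": force on a finger pad.
Only numpy, scipy, OpenCV 4.12 (cv2) and the standard library are available. Lean on these libraries where they do the work, as an engineer would, in place of code of your own. Each camera call takes 0.05 s, during which the arm holds its last target. There are 200 camera calls.

## Working session

There is one attempt and no reset: what is moved stays moved. The work goes in short steps, Python scripts to look and compute and a tool call to move; the robot and the scene stay as the last step left them, time stands still between calls to the robot, and variables do not carry over. Pictures are saved under pics/ and viewed, at most 10 in all, crops included, and the job is handed in when it is done.

Besides the shell and the picture viewer there is one more tool, called after "Request:" by a JSON object that holds its "op" and its "data". move_arm: Moves the arm, as the interface text tells. Its arguments: {"type":"object","properties":{"steps":{"type":"array"}},"required":["steps"]}

```bash
mkdir -p pics; python3 - <<'E'
from station import *
import cv2
s=read_state();print(s['t'],s['tcp_pos'],s['eef_rot'],s['wrist_force'],s['grip_width'],bot.hold_point_z)
for n in("top","side"):
    im=read_camera(n);cv2.imwrite(f'pics/{n}0.png',im)
    m=camera_model(n);print(n,m['fx'],m['cx'],m['cy'],m['k1'],-m['R'].T@m['t'] if hasattr(m['R'],'T') else m)
E
```

```text
0.0 [0.27105921 0.58971828 0.2298398 ] [ 2.13721297e-01  9.76893735e-01 -1.33965426e-03 -2.09208069e-04] [ 0.86684638 -0.56400109  0.52718786] 1.0016622015469914 -0.0187
top 407.19138927804096 276.8171991927376 208.96907285228636 -0.0809129737267621 [0.47373426 0.04829578 1.09696442]
side 380.18155154989546 287.4478351586036 212.1683403831575 -0.04670219473953431 [ 0.32050394 -0.57019808  0.80697821]
```

View pics/top0.png

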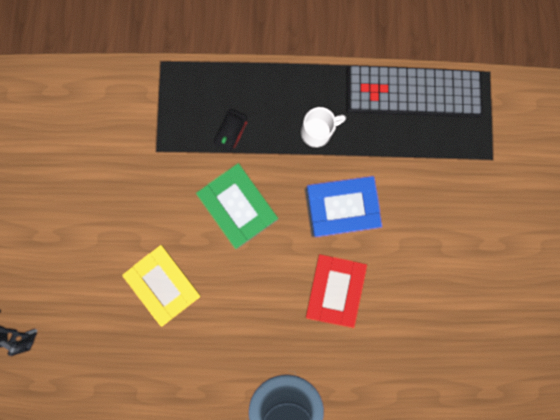

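View pics/side0.png

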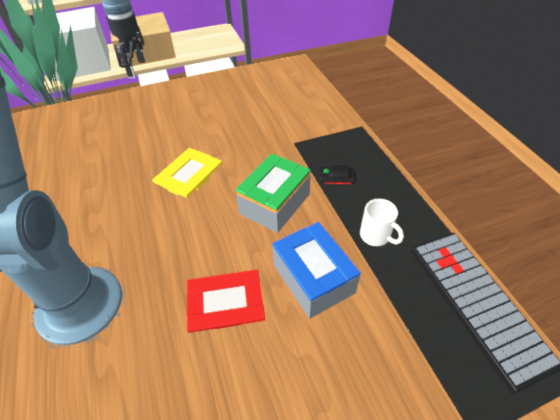

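The top view shows four lid-like things: green (237,206), blue (344,206), yellow (161,286) and red (337,291). Yellow and red lie flat on the desk. The mouse is at (231,128) and the mug at (320,127). Green fits the description: it is green and sits on a grey tub with orange gasket showing in the side view at (273,185). I'll confirm it in a crop and measure it.

```bash
cat > h.py <<'E'
from station import *
import cv2, numpy as np
from scipy.spatial.transform import Rotation as Ro
def ray(m,p):
    K=np.array([[m['fx'],0,m['cx']],[0,m['fy'],m['cy']],[0,0,1.]])
    # image model: distorted = x*(1+k1 r^2)
    q=cv2.undistortPoints(np.array(p,float).reshape(-1,1,2),K,np.array([m['k1'],0,0,0.])).reshape(-1,2)
    R=np.array(m['R']);d=np.c_[q,np.ones(len(q))]@R
    return -R.T@np.array(m['t']),d
def onplane(m,p,z):
    c,d=ray(m,p);return c+d*((z-c[2])/d[:,2])[:,None]
def mask(im):
    h=cv2.cvtColor(im,cv2.COLOR_BGR2HSV);return cv2.inRange(h,(50,120,60),(80,255,255))
def lid(name,im,z):
    cs,_=cv2.findContours(mask(im),cv2.RETR_EXTERNAL,cv2.CHAIN_APPROX_NONE)
    c=max(cs,key=cv2.contourArea)
    P=onplane(camera_model(name),c.reshape(-1,2),z)[:,:2]
    (cx,cy),(w,h),a=cv2.minAreaRect((P*1000).astype(np.float32))
    if w<h:w,h,a=h,w,a+90
    return cx,cy,w,h,a
E
python3 - <<'E'
from h import *
for n in("top","side"):
    im=cv2.imread(f'pics/{n}0.png');print(n,lid(n,im,.100))
im=cv2.imread('pics/side0.png')[140:240,220:340];cv2.imwrite('pics/c1.png',cv2.resize(im,None,fx=5,fy=5,interpolation=cv2.INTER_CUBIC))
m=camera_model('top');print(onplane(m,[[231,128],[320,127],[344,206]],.09))
E
```

```text
top (541.7266235351562, 135.05712890625, 165.06961059570312, 125.02845764160156, 36.7194938659668)
side (541.4818725585938, 129.34762573242188, 176.63522338867188, 129.11456298828125, 37.046077728271484)
[[ 0.73695966  0.15514937  0.09      ]
 [ 0.74475744 -0.06894633  0.09      ]
 [ 0.54621678 -0.13123363  0.09      ]]
```

View pics/c1.png

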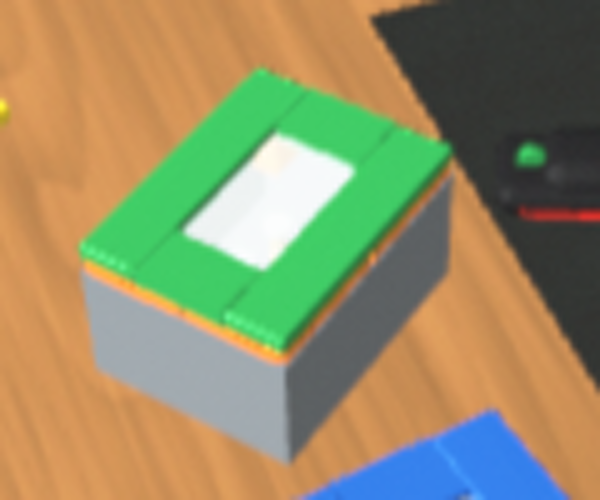

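The crop confirms the green lid raised on orange gasket on the grey tub. Its centre is about (0.542, 0.134), with its x axis at 37°. I'll shut the fingers, align the tool with the lid (tool x = lid +y, tool y = lid +x) and approach.

Request:
{"op": "move_arm", "data": {"steps": [[0,[0,0,0],[0,0,7]],[0,[0,0,0],[0,0,7]],[0,[0,0,0],[0,0,7]],[0,[0,0,0],[0,0,7.3]],[0,[-4,0,0],[0,0,0]],[0,[-4,0,0],[0,0,0]],[0,[-4,0,0],[0,0,0]],[0,[-4,0,0],[0,0,0]]]}}

```text
t: 0.9
tcp_pos: [0.3682, 0.4612, 0.2306]
eef_rot: [0.446, 0.895, -0.001, -0.0]
wrist_force: [1.4, 0.6, 0.8]
grip_width: 0.001
gripper_force: 0.0
```

Request:
{"op": "move_arm", "data": {"steps": [[0,[-4,0,0],[0,0,0]],[0,[-4,0,0],[0,0,0]],[0,[-4,0,0],[0,0,0]],[0,[-4,0,0],[0,0,0]],[0,[-4,0,0],[0,0,0]],[0,[-4,0,0],[0,0,0]],[0,[0,0,0],[0,0,0]],[0,[0,0,0],[0,0,0]]]}}

```text
t: 1.7
tcp_pos: [0.5127, 0.2695, 0.2308]
eef_rot: [0.448, 0.894, -0.0, -0.0]
wrist_force: [-0.4, 0.3, -0.0]
grip_width: -0.0
gripper_force: 0.0
```

```bash
cat >> h.py <<'E'
C=np.array([.542,.134]);A=np.radians(37)
def st():
    s=read_state();d=s['tcp_pos'][:2]-C;c,n=np.cos(A),np.sin(A)
    R=Ro.from_quat(s['eef_rot']).as_matrix()
    print('t',round(s['t'],2),'lid xy mm',np.round([1e3*(c*d[0]+n*d[1]),1e3*(-n*d[0]+c*d[1])],1),'z',round(s['tcp_pos'][2],4),'F',np.round(s['wrist_force'],1),'toolx deg',round(np.degrees(np.arctan2(R[1,0],R[0,0])),1),'tz',np.round(R[:,2],3),'grip',round(s['grip_width'],2),'q',np.round(s['joint_positions'],2))
E
python3 - <<'E'
from h import *
st();im=read_camera('wrist');cv2.imwrite('pics/w1.png',im)
E
```

```text
t 1.7 lid xy mm [ 58.2 125.8] z 0.2308 F [-0.4  0.3 -0. ] toolx deg 126.8 tz [-0.001 -0.001 -1.   ] grip -0.0 q [-0.83  0.26  0.33  1.79 -0.09  1.12  0.16]
```

View pics/w1.png

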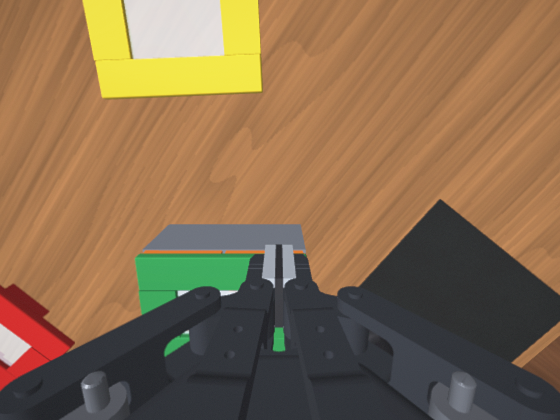

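The wrist view shows the green lid squarely aligned. Its +y edge runs from (137,257) to about (302,254), with orange gasket under it. I'll use these pixels to check the lid position.

```bash
python3 - <<'E'
from h import *
P=onplane(camera_model('wrist'),[[137,257],[303,254]],.1)[:,:2]-C
c,n=np.cos(A),np.sin(A);print(1e3*P@np.array([[c,-n],[n,c]]))
E
```

```text
[[-80.22378721  67.50503039]
 [ 81.75065804  70.74768222]]
```

Request:
{"op": "move_arm", "data": {"steps": [[0,[-4,0.4,0],[0,0,0]],[0,[-4,0,0],[0,0,0]],[0,[0,0,3],[0,0,0]],[0,[0,0,3],[0,0,0]],[0,[0,0,3],[0,0,0]],[0,[0,0,2],[0,0,0]],[0,[0,0,0],[0,0,0]],[0,[0,0,0],[0,0,0]]]}}

```text
t: 2.55
tcp_pos: [0.5628, 0.2116, 0.1211]
eef_rot: [0.445, 0.896, -0.0, -0.001]
wrist_force: [0.3, 1.2, -0.3]
grip_width: 0.0
gripper_force: 0.0
```

```bash
python3 -c "
from h import *
st()"
```

```text
t 2.55 lid xy mm [63.2 49.4] z 0.1211 F [ 0.3  1.2 -0.3] toolx deg 127.2 tz [-0.001  0.    -1.   ] grip 0.0 q [-0.7   0.43  0.34  1.82 -0.17  0.92  0.36]
```

Request:
{"op": "move_arm", "data": {"steps": [[0,[-0.2,0,1],[0,0,0]],[0,[0,0,0.6],[0,0,0]],[0,[0,0,0.4],[0,0,0]],[0,[0,0,0.2],[0,0,0]],[0,[0,0,0],[0,0,0]],[0,[0,0,0],[0,0,0]]]}}

```text
t: 3.15
tcp_pos: [0.5649, 0.2082, 0.0999]
eef_rot: [0.446, 0.895, 0.0, -0.0]
wrist_force: [-1.6, -0.3, 3.6]
grip_width: 0.001
gripper_force: 1.9
```

Request:
{"op": "move_arm", "data": {"steps": [[0,[0,0,0.2],[0,0,0]],[0,[0,0,0],[0,0,0]],[0,[0,0,0],[0,0,0]]]}}

```text
t: 3.45
tcp_pos: [0.5649, 0.2085, 0.0985]
eef_rot: [0.446, 0.895, 0.0, -0.0]
wrist_force: [-1.9, -1.0, 6.6]
grip_width: 0.0
gripper_force: 3.6
```

Request:
{"op": "move_arm", "data": {"steps": [[0,[0,0,0.2],[0,0,0]],[0,[0,0,0],[0,0,0]],[0,[0,0,0],[0,0,0]]]}}

```text
t: 3.75
tcp_pos: [0.565, 0.2089, 0.0969]
eef_rot: [0.446, 0.895, 0.001, -0.0]
wrist_force: [-3.6, 0.7, 9.1]
grip_width: -0.002
gripper_force: 4.3
```

Request:
{"op": "move_arm", "data": {"steps": [[0,[0,0,0.2],[0,0,0]],[0,[0,0,0.2],[0,0,0]],[0,[0,0,0],[0,0,0]],[0,[0,0,0],[0,0,0]]]}}

```text
t: 4.15
tcp_pos: [0.5651, 0.2093, 0.0948]
eef_rot: [0.446, 0.895, 0.001, -0.001]
wrist_force: [-7.1, -0.5, 17.8]
grip_width: -0.003
gripper_force: 8.7
```

Request:
{"op": "move_arm", "data": {"steps": [[0,[0,0,0.2],[0,0,0]],[0,[0,0,0],[0,0,0]],[0,[0,0,0],[0,0,0]]]}}

```text
t: 4.45
tcp_pos: [0.5653, 0.2092, 0.0941]
eef_rot: [0.446, 0.895, 0.001, -0.001]
wrist_force: [-8.4, -1.5, 23.9]
grip_width: -0.0
gripper_force: 11.7
```

Request:
{"op": "move_arm", "data": {"steps": [[0,[0,0,0.2],[0,0,0]],[0,[0,0,0],[0,0,0]],[0,[0,0,0],[0,0,0]]]}}

```text
t: 4.75
tcp_pos: [0.5657, 0.2089, 0.0935]
eef_rot: [0.446, 0.895, 0.001, -0.001]
wrist_force: [-10.9, -3.8, 30.8]
grip_width: 0.0
gripper_force: 14.6
```

Request:
{"op": "move_arm", "data": {"steps": [[0,[0,0,-2],[0,0,0]],[0,[0,0,-3],[0,0,0]],[0,[-3,0,0],[0,0,0]],[0,[-3,0,0],[0,0,0]],[0,[-2.8,0,0],[0,0,0]],[0,[0,0,0],[0,0,0]],[0,[0,0,0],[0,0,0]],[0,[0,0,0],[0,0,0]]]}}

```text
t: 5.55
tcp_pos: [0.617, 0.1395, 0.1368]
eef_rot: [0.445, 0.895, 0.0, -0.001]
wrist_force: [-0.7, 0.4, 0.2]
grip_width: -0.001
gripper_force: 0.0
```

```bash
python3 -c "
from h import *
st()
for n in('wrist','side'):
  cv2.imwrite('pics/'+n+'2.png',read_camera(n))
a=cv2.resize(cv2.imread('pics/side2.png')[140:240,220:340],(480,400));b=cv2.resize(cv2.imread('pics/wrist2.png'),(320,240))
k=np.zeros((400,800,3),np.uint8);k[:,:480]=a;k[:240,480:]=b;cv2.imwrite('pics/k2.png',k)"
```

```text
t 5.55 lid xy mm [ 63.2 -40.7] z 0.1368 F [-0.7  0.4  0.2] toolx deg 127.1 tz [-0.001  0.001 -1.   ] grip -0.0 q [-0.57  0.46  0.36  1.73 -0.19  0.98  0.51]
```

View pics/k2.png

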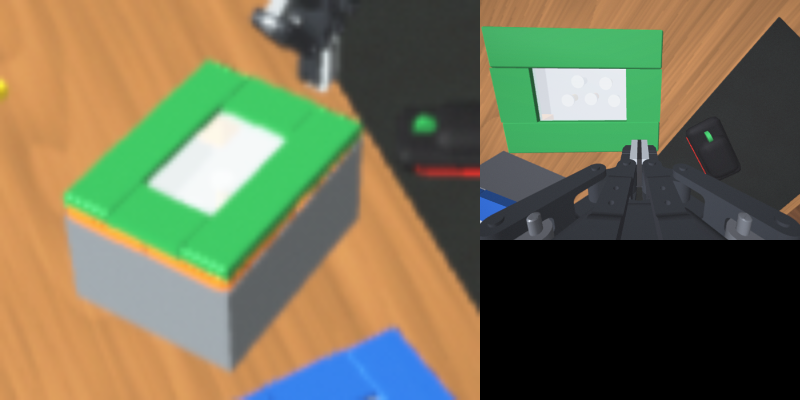

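The far-right (+,+) corner is closed down, and the left and front still show orange. Next is the (+,−) corner, and the tool is over it.

Request:
{"op": "move_arm", "data": {"steps": [[0,[0,0,2],[0,0,0]],[0,[0,0,1.2],[0,0,0]],[0,[0,0,0.6],[0,0,0]],[0,[0,0,0.2],[0,0,0]],[0,[0,0,0.2],[0,0,0]],[0,[0,0,0],[0,0,0]],[0,[0,0,0],[0,0,0]]]}}

```text
t: 6.35
tcp_pos: [0.6185, 0.1379, 0.0959]
eef_rot: [0.446, 0.895, 0.0, 0.001]
wrist_force: [0.6, -0.0, 0.3]
grip_width: -0.003
gripper_force: 0.0
```

Request:
{"op": "move_arm", "data": {"steps": [[0,[0,0,0.2],[0,0,0]],[0,[0,0,0.2],[0,0,0]],[0,[0,0,0],[0,0,0]],[0,[0,0,0],[0,0,0]]]}}

```text
t: 6.75
tcp_pos: [0.6188, 0.1381, 0.0936]
eef_rot: [0.446, 0.895, 0.001, 0.0]
wrist_force: [-1.7, 0.1, 8.8]
grip_width: -0.003
gripper_force: 4.2
```

Request:
{"op": "move_arm", "data": {"steps": [[0,[0,0,0.2],[0,0,0]],[0,[0,0,0.1],[0,0,0]],[0,[0,0,0],[0,0,0]],[0,[0,0,0],[0,0,0]]]}}

```text
t: 7.15
tcp_pos: [0.6189, 0.1381, 0.0934]
eef_rot: [0.446, 0.895, 0.001, -0.0]
wrist_force: [-7.8, -2.0, 20.3]
grip_width: 0.002
gripper_force: 10.2
```

Request:
{"op": "move_arm", "data": {"steps": [[0,[0,0,-2],[0,0,0]],[0,[0,0,-3],[0,0,0]],[0,[0,-4,0],[0,0,0]],[0,[0,-4,0],[0,0,0]],[0,[0,-4.4,0],[0,0,0]],[0,[0,0,0],[0,0,0]],[0,[0,0,0],[0,0,0]],[0,[0,0,0],[0,0,0]]]}}

```text
t: 7.95
tcp_pos: [0.5203, 0.0643, 0.139]
eef_rot: [0.446, 0.895, 0.001, 0.001]
wrist_force: [0.5, 0.5, 0.1]
grip_width: -0.001
gripper_force: 0.0
```

Request:
{"op": "move_arm", "data": {"steps": [[0,[0,0,1.6],[0,0,0]],[0,[0,0,0.8],[0,0,0]],[0,[0,0,0.4],[0,0,0]],[0,[0,0,0.2],[0,0,0]],[0,[0,0,0],[0,0,0]],[0,[0,0,0],[0,0,0]]]}}

```text
t: 8.55
tcp_pos: [0.5192, 0.0633, 0.1086]
eef_rot: [0.446, 0.895, 0.0, 0.0]
wrist_force: [1.6, 0.5, -0.0]
grip_width: 0.001
gripper_force: 0.0
```

```bash
python3 -c "
from h import *
st()"
```

```text
t 8.55 lid xy mm [-60.7 -42.7] z 0.1086 F [ 1.6  0.5 -0. ] toolx deg 127.0 tz [ 0.001  0.    -1.   ] grip 0.0 q [-0.54  0.31  0.39  2.02 -0.16  0.84  0.58]
```

Request:
{"op": "move_arm", "data": {"steps": [[0,[0,0,0.3],[0,0,0]],[0,[0,0,0.3],[0,0,0]],[0,[0,0,0.2],[0,0,0]],[0,[0,0,0.2],[0,0,0]],[0,[0,0,0],[0,0,0]],[0,[0,0,0],[0,0,0]]]}}

```text
t: 9.15
tcp_pos: [0.5189, 0.063, 0.0989]
eef_rot: [0.446, 0.895, -0.0, -0.0]
wrist_force: [-1.3, -1.2, 5.5]
grip_width: -0.004
gripper_force: 2.5
```

Request:
{"op": "move_arm", "data": {"steps": [[0,[0,0,0.2],[0,0,0]],[0,[0,0,0.2],[0,0,0]],[0,[0,0,0],[0,0,0]],[0,[0,0,0],[0,0,0]]]}}

```text
t: 9.55
tcp_pos: [0.519, 0.0623, 0.0951]
eef_rot: [0.446, 0.895, -0.0, 0.0]
wrist_force: [-4.1, -2.2, 6.1]
grip_width: 0.001
gripper_force: 3.5
```

Request:
{"op": "move_arm", "data": {"steps": [[0,[0,0,0.2],[0,0,0]],[0,[0,0,0.2],[0,0,0]],[0,[0,0,0],[0,0,0]],[0,[0,0,0],[0,0,0]]]}}

```text
t: 9.95
tcp_pos: [0.5189, 0.0624, 0.0933]
eef_rot: [0.446, 0.895, -0.0, -0.001]
wrist_force: [-6.8, -2.7, 21.9]
grip_width: -0.001
gripper_force: 10.8
```

Request:
{"op": "move_arm", "data": {"steps": [[0,[0,0,-2],[0,0,0]],[0,[0,0,-3],[0,0,0]],[0,[4,0,0],[0,0,0]],[0,[4.8,0,0],[0,0,0]],[0,[0,0,0],[0,0,0]],[0,[0,0,2],[0,0,0]],[0,[0,0,1],[0,0,0]],[0,[0,0,0],[0,0,0]]]}}

```text
t: 10.75
tcp_pos: [0.4641, 0.1325, 0.1084]
eef_rot: [0.446, 0.895, -0.002, -0.001]
wrist_force: [0.4, 0.4, 0.2]
grip_width: 0.001
gripper_force: 0.0
```

Request:
{"op": "move_arm", "data": {"steps": [[0,[0,0,0.3],[0,0,0]],[0,[0,0,0.3],[0,0,0]],[0,[0,0,0.2],[0,0,0]],[0,[0,0,0.2],[0,0,0]],[0,[0,0,0],[0,0,0]],[0,[0,0,0],[0,0,0]]]}}

```text
t: 11.35
tcp_pos: [0.4659, 0.1335, 0.1004]
eef_rot: [0.446, 0.895, 0.0, 0.0]
wrist_force: [0.4, -0.2, 0.0]
grip_width: -0.002
gripper_force: 0.0
```

Request:
{"op": "move_arm", "data": {"steps": [[0,[0,0,0.2],[0,0,0]],[0,[0,0,0.2],[0,0,0]],[0,[0,0,0],[0,0,0]],[0,[0,0,0],[0,0,0]]]}}

```text
t: 11.75
tcp_pos: [0.4661, 0.1336, 0.0966]
eef_rot: [0.446, 0.895, 0.0, 0.0]
wrist_force: [-0.6, 0.2, 3.5]
grip_width: 0.001
gripper_force: 1.9
```

```bash
python3 -c "
from h import *
st()"
```

```text
t 11.75 lid xy mm [-60.9  45.4] z 0.0966 F [-0.6  0.2  3.5] toolx deg 127.0 tz [ 0.  0. -1.] grip 0.0 q [-0.68  0.26  0.35  2.11 -0.12  0.79  0.39]
```

Request:
{"op": "move_arm", "data": {"steps": [[0,[0,0,0.2],[0,0,0]],[0,[0,0,0.2],[0,0,0]],[0,[0,0,0],[0,0,0]],[0,[0,0,0],[0,0,0]]]}}

```text
t: 12.15
tcp_pos: [0.4658, 0.1335, 0.0925]
eef_rot: [0.446, 0.895, 0.0, -0.0]
wrist_force: [-1.1, 0.1, 4.8]
grip_width: 0.003
gripper_force: 2.5
```

Request:
{"op": "move_arm", "data": {"steps": [[0,[0,0,0.1],[0,0,0]],[0,[0,0,0],[0,0,0]],[0,[0,0,0],[0,0,0]]]}}

```text
t: 12.45
tcp_pos: [0.4658, 0.1335, 0.0922]
eef_rot: [0.446, 0.895, -0.0, -0.0]
wrist_force: [-2.9, -0.9, 10.0]
grip_width: 0.004
gripper_force: 5.4
```

Request:
{"op": "move_arm", "data": {"steps": [[0,[0,0,0.2],[0,0,0]],[0,[0,0,0],[0,0,0]],[0,[0,0,0],[0,0,0]]]}}

```text
t: 12.75
tcp_pos: [0.4659, 0.1336, 0.0921]
eef_rot: [0.446, 0.895, 0.0, -0.001]
wrist_force: [-8.1, -1.3, 24.5]
grip_width: -0.001
gripper_force: 12.3
```

Request:
{"op": "move_arm", "data": {"steps": [[0,[0,0,-2],[0,0,0]],[0,[0,0,-4],[0,0,0]],[0,[4.5,0,-4],[0,0,0]],[0,[4.5,0,0],[0,0,0]],[0,[4.5,0,0],[0,0,0]],[0,[4.5,0,0],[0,0,0]],[0,[0,0,0],[0,0,0]],[0,[0,0,0],[0,0,0]]]}}

```text
t: 13.55
tcp_pos: [0.3611, 0.2719, 0.182]
eef_rot: [0.444, 0.896, -0.0, 0.0]
wrist_force: [0.7, -0.7, -0.1]
grip_width: -0.003
gripper_force: 0.0
```

```bash
python3 -c "
from h import *
st()
for n in('wrist','side','top'):
  cv2.imwrite('pics/'+n+'3.png',read_camera(n))
a=cv2.resize(cv2.imread('pics/side3.png')[140:240,220:340],(480,400),interpolation=2);b=cv2.resize(cv2.imread('pics/wrist3.png'),(320,240));d=cv2.resize(cv2.imread('pics/top3.png'),(320,240))
k=np.zeros((480,800,3),np.uint8);k[:400,:480]=a;k[:240,480:]=b;k[240:,480:]=d;cv2.imwrite('pics/k3.png',k)
for n in('side0','side3'):
  h=cv2.cvtColor(cv2.imread('pics/'+n+'.png')[140:240,220:340],cv2.COLOR_BGR2HSV);print(n,(cv2.inRange(h,(10,200,190),(20,255,255))>0).sum())"
```

```text
t 13.55 lid xy mm [-61.5 219. ] z 0.182 F [ 0.7 -0.7 -0.1] toolx deg 127.2 tz [-0.    -0.001 -1.   ] grip -0.0 q [-0.94  0.06  0.21  2.11 -0.01  0.97 -0.07]
side0 0
side3 0
```

View pics/k3.png

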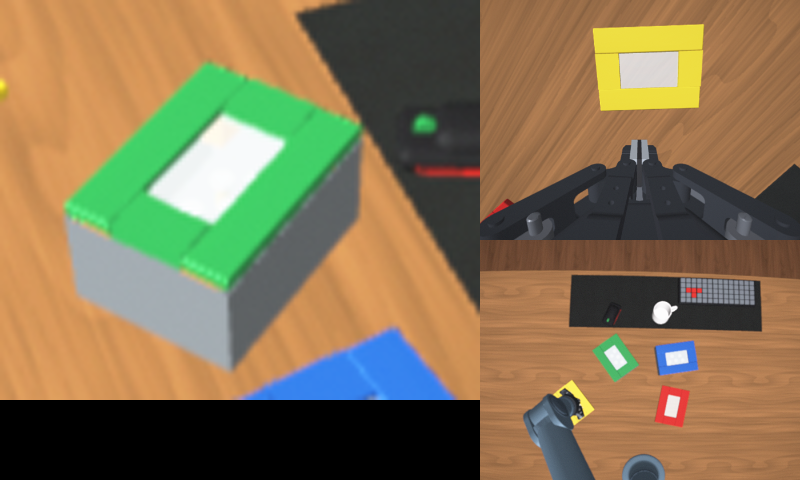

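Orange slivers remain visible on the −x side, at about (110,230) and (200,270) in the composite. Nothing else has moved. I'll go round the corners again to check each one is hard down.

Request:
{"op": "move_arm", "data": {"steps": [[0,[-5,0,0],[0,0,0]],[0,[-5,0,0],[0,0,0]],[0,[-5,0,0],[0,0,0]],[0,[-5,0,0],[0,0,0]],[0,[-4,0,2],[0,0,0]],[0,[-2,0,3],[0,0,0]],[0,[0,0,2.6],[0,0,0]],[0,[0,0,0],[0,0,0]]]}}

```text
t: 14.5
tcp_pos: [0.5156, 0.0598, 0.1029]
eef_rot: [0.449, 0.894, -0.003, -0.003]
wrist_force: [-1.2, 0.2, 0.0]
grip_width: 0.005
gripper_force: 0.0
```

Request:
{"op": "move_arm", "data": {"steps": [[0,[0,0,0.5],[0,0,0]],[0,[0,0,0.3],[0,0,0]],[0,[0,0,0.2],[0,0,0]],[0,[0,0,0.2],[0,0,0]],[0,[0,0,0],[0,0,0]],[0,[0,0,0],[0,0,0]]]}}

```text
t: 15.1
tcp_pos: [0.5188, 0.0639, 0.0949]
eef_rot: [0.446, 0.895, 0.0, 0.0]
wrist_force: [-0.8, -1.0, 0.4]
grip_width: -0.003
gripper_force: 0.0
```

```bash
python3 -c "
from h import *
st()"
```

```text
t 15.1 lid xy mm [-60.8 -42. ] z 0.0949 F [-0.8 -1.   0.4] toolx deg 127.0 tz [ 0.001  0.    -1.   ] grip -0.0 q [-0.57  0.34  0.42  2.03 -0.19  0.81  0.61]
```

Request:
{"op": "move_arm", "data": {"steps": [[0,[0,0,0.2],[0,0,0]],[0,[0,0,0.2],[0,0,0]],[0,[0,0,0.1],[0,0,0]],[0,[0,0,0],[0,0,0]],[0,[0,0,0],[0,0,0]]]}}

```text
t: 15.6
tcp_pos: [0.5191, 0.0638, 0.0922]
eef_rot: [0.446, 0.895, 0.001, -0.001]
wrist_force: [-6.3, -1.4, 17.1]
grip_width: -0.0
gripper_force: 8.6
```

Request:
{"op": "move_arm", "data": {"steps": [[0,[0,0,0.2],[0,0,0]],[0,[0,0,0],[0,0,0]],[0,[0,0,0],[0,0,0]]]}}

```text
t: 15.9
tcp_pos: [0.5191, 0.0638, 0.092]
eef_rot: [0.446, 0.895, 0.001, -0.001]
wrist_force: [-11.4, -0.6, 28.9]
grip_width: -0.006
gripper_force: 14.9
```

Request:
{"op": "move_arm", "data": {"steps": [[0,[0,0,-2],[0,0,0]],[0,[0,0,-2],[0,0,0]],[0,[0,4.2,0],[0,0,0]],[0,[0,4.2,0],[0,0,0]],[0,[0,4,0],[0,0,0]],[0,[0,0,1.5],[0,0,0]],[0,[0,0,1],[0,0,0]],[0,[0,0,0],[0,0,0]]]}}

```text
t: 16.7
tcp_pos: [0.6145, 0.1365, 0.0995]
eef_rot: [0.447, 0.895, -0.003, -0.002]
wrist_force: [-0.3, -0.3, 0.1]
grip_width: -0.002
gripper_force: 0.0
```

Request:
{"op": "move_arm", "data": {"steps": [[0,[0,0,0.3],[0,0,0]],[0,[0,0,0.3],[0,0,0]],[0,[0,0,0.2],[0,0,0]],[0,[0,0,0.2],[0,0,0]],[0,[0,0,0],[0,0,0]],[0,[0,0,0],[0,0,0]]]}}

```text
t: 17.3
tcp_pos: [0.6177, 0.1382, 0.0927]
eef_rot: [0.446, 0.895, 0.0, 0.0]
wrist_force: [-0.3, -0.7, 1.4]
grip_width: -0.001
gripper_force: 0.3
```

```bash
python3 -c "
from h import *
st()"
```

```text
t 17.3 lid xy mm [ 63.  -42.2] z 0.0927 F [-0.3 -0.7  1.4] toolx deg 127.0 tz [ 0.  0. -1.] grip -0.0 q [-0.59  0.52  0.39  1.76 -0.24  0.9   0.55]
```

Request:
{"op": "move_arm", "data": {"steps": [[0,[0,0,0.2],[0,0,0]],[0,[0,0,0.2],[0,0,0]],[0,[0,0,0],[0,0,0]],[0,[0,0,0],[0,0,0]]]}}

```text
t: 17.7
tcp_pos: [0.6179, 0.1382, 0.0923]
eef_rot: [0.446, 0.895, 0.0, -0.001]
wrist_force: [-6.1, -1.6, 17.9]
grip_width: -0.002
gripper_force: 8.4
```

Request:
{"op": "move_arm", "data": {"steps": [[0,[0,0,-2],[0,0,0]],[0,[0,0,-2],[0,0,0]],[0,[4.3,0,0],[0,0,0]],[0,[4.3,0,0],[0,0,0]],[0,[0,0,1.5],[0,0,0]],[0,[0,0,1],[0,0,0]],[0,[0,0,0.6],[0,0,0]],[0,[0,0,0],[0,0,0]]]}}

```text
t: 18.5
tcp_pos: [0.5656, 0.2046, 0.0961]
eef_rot: [0.447, 0.894, -0.001, -0.0]
wrist_force: [1.0, -0.0, -0.2]
grip_width: -0.002
gripper_force: 0.0
```

Request:
{"op": "move_arm", "data": {"steps": [[0,[0,0,0.3],[0,0,0]],[0,[0,0,0.2],[0,0,0]],[0,[0,0,0.2],[0,0,0]],[0,[0,0,0],[0,0,0]],[0,[0,0,0],[0,0,0]]]}}

```text
t: 19.0
tcp_pos: [0.5668, 0.2059, 0.0922]
eef_rot: [0.447, 0.895, 0.0, 0.0]
wrist_force: [-2.4, -1.8, 6.9]
grip_width: 0.0
gripper_force: 3.4
```

Request:
{"op": "move_arm", "data": {"steps": [[0,[0,0,0.2],[0,0,0]],[0,[0,0,0.1],[0,0,0]],[0,[0,0,0],[0,0,0]],[0,[0,0,0],[0,0,0]]]}}

```text
t: 19.4
tcp_pos: [0.5669, 0.2059, 0.0921]
eef_rot: [0.447, 0.895, 0.0, -0.0]
wrist_force: [-7.0, -3.1, 20.5]
grip_width: -0.001
gripper_force: 10.5
```

Request:
{"op": "move_arm", "data": {"steps": [[0,[0,0,-2],[0,0,0]],[0,[0,0,-2],[0,0,0]],[0,[0,-4.2,0],[0,0,0]],[0,[0,-4.2,0],[0,0,0]],[0,[0,-4,0],[0,0,0]],[0,[0,0,1.5],[0,0,0]],[0,[0,0,1.2],[0,0,0]],[0,[0,0,0],[0,0,0]]]}}

```text
t: 20.2
tcp_pos: [0.4661, 0.1322, 0.0993]
eef_rot: [0.446, 0.895, -0.001, -0.001]
wrist_force: [-1.1, -0.1, -0.2]
grip_width: 0.0
gripper_force: 0.0
```

Request:
{"op": "move_arm", "data": {"steps": [[0,[0,0,0.3],[0,0,0]],[0,[0,0,0.2],[0,0,0]],[0,[0,0,0.2],[0,0,0]],[0,[0,0,0.2],[0,0,0]],[0,[0,0,0],[0,0,0]],[0,[0,0,0],[0,0,0]]]}}

```text
t: 20.8
tcp_pos: [0.4675, 0.1326, 0.0921]
eef_rot: [0.446, 0.895, 0.0, 0.0]
wrist_force: [-0.9, -0.0, 3.8]
grip_width: 0.006
gripper_force: 2.4
```

All four corners now stop hard at z = 92.1 ± 0.2 mm, so the lid is level. One last press here, then retreat and check.

Request:
{"op": "move_arm", "data": {"steps": [[0,[0,0,0.2],[0,0,0]],[0,[0,0,0.2],[0,0,0]],[0,[0,0,0],[0,0,0]],[0,[0,0,0],[0,0,0]]]}}

```text
t: 21.2
tcp_pos: [0.4676, 0.1327, 0.0919]
eef_rot: [0.446, 0.895, 0.001, -0.001]
wrist_force: [-10.6, -3.5, 33.8]
grip_width: -0.004
gripper_force: 16.6
```

Request:
{"op": "move_arm", "data": {"steps": [[0,[0,0,-2],[0,0,0]],[0,[0,0,-4],[0,0,0]],[0,[4.5,0,-4],[0,0,0]],[0,[4.5,0,0],[0,0,0]],[0,[4.5,0,0],[0,0,0]],[0,[4.5,0,0],[0,0,0]],[0,[0,0,0],[0,0,0]],[0,[0,0,0],[0,0,0]]]}}

```text
t: 22.0
tcp_pos: [0.3622, 0.2706, 0.1805]
eef_rot: [0.444, 0.896, -0.0, 0.0]
wrist_force: [1.1, -0.9, -0.6]
grip_width: 0.002
gripper_force: 0.0
```

```bash
python3 -c "
from h import *
st()
im=read_camera('side');cv2.imwrite('pics/side4.png',im)
cv2.imwrite('pics/k4.png',cv2.resize(im[140:240,220:340],None,fx=5,fy=5,interpolation=2))
print(lid('top',cv2.imread('pics/top3.png'),.092))"
```

```text
t 22.0 lid xy mm [-61.4 217.3] z 0.1805 F [ 1.1 -0.9 -0.6] toolx deg 127.2 tz [ 0. -0. -1.] grip 0.0 q [-1.    0.06  0.28  2.12 -0.02  0.97 -0.06]
(542.2459106445312, 135.03488159179688, 165.3957061767578, 124.90396881103516, 36.855709075927734)
```

View pics/k4.png

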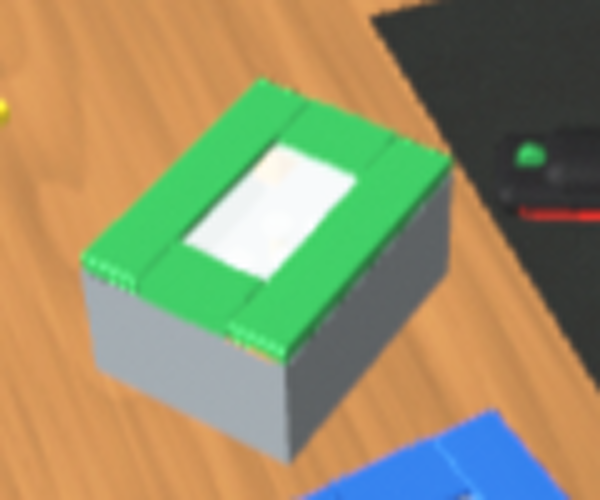

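The orange has gone except a faint fleck at the (−,−) corner, near (255,352). I'll press that one again.

Request:
{"op": "move_arm", "data": {"steps": [[0,[-5,0,0],[0,0,0]],[0,[-5,0,0],[0,0,0]],[0,[-5,0,0],[0,0,0]],[0,[-5,0,0],[0,0,0]],[0,[-4,0,2],[0,0,0]],[0,[-2,0,3],[0,0,0]],[0,[0,0,2.6],[0,0,0]],[0,[0,0,0],[0,0,0]]]}}

```text
t: 22.85
tcp_pos: [0.5166, 0.058, 0.1012]
eef_rot: [0.449, 0.894, -0.004, -0.003]
wrist_force: [-0.9, -0.5, -0.3]
grip_width: 0.001
gripper_force: 0.0
```

Request:
{"op": "move_arm", "data": {"steps": [[0,[0,0,0.4],[0,0,0]],[0,[0,0,0.3],[0,0,0]],[0,[0,0,0.2],[0,0,0]],[0,[0,0,0.2],[0,0,0]],[0,[0,0,0],[0,0,0]],[0,[0,0,0],[0,0,0]]]}}

```text
t: 23.45
tcp_pos: [0.5197, 0.0626, 0.0941]
eef_rot: [0.446, 0.895, 0.0, 0.0]
wrist_force: [-0.5, 0.6, -0.1]
grip_width: -0.004
gripper_force: 0.0
```

Request:
{"op": "move_arm", "data": {"steps": [[0,[0,0,0.1],[0,0,0]],[0,[0,0,0.1],[0,0,0]],[0,[0,0,0],[0,0,0]],[0,[0,0,0],[0,0,0]]]}}

```text
t: 23.85
tcp_pos: [0.5197, 0.0624, 0.0922]
eef_rot: [0.446, 0.895, 0.0, -0.0]
wrist_force: [-1.6, -0.8, 5.5]
grip_width: -0.001
gripper_force: 2.5
```

Request:
{"op": "move_arm", "data": {"steps": [[0,[0,0,0.2],[0,0,0]],[0,[0,0,0.1],[0,0,0]],[0,[0,0,0],[0,0,0]],[0,[0,0,0],[0,0,0]]]}}

```text
t: 24.25
tcp_pos: [0.5198, 0.0624, 0.092]
eef_rot: [0.446, 0.895, 0.001, -0.001]
wrist_force: [-9.2, -1.5, 24.4]
grip_width: 0.001
gripper_force: 12.1
```

Request:
{"op": "move_arm", "data": {"steps": [[0,[0,0,-2],[0,0,0]],[0,[0,0,-4],[0,0,0]],[0,[0,0,-4],[0,0,0]],[0,[0,0,-4],[0,0,0]],[0,[0,0,0],[0,0,0]],[0,[0,0,0],[0,0,0]]]}}

```text
t: 24.85
tcp_pos: [0.5203, 0.0624, 0.2296]
eef_rot: [0.446, 0.895, 0.001, 0.001]
wrist_force: [-0.0, 0.5, -1.1]
grip_width: -0.0
gripper_force: 0.0
```

```bash
python3 -c "
from h import *
st();print(bot.finish_job())"
```

```text
t 24.85 lid xy mm [-60.4 -44.1] z 0.2296 F [-0.   0.5 -1.1] toolx deg 127.0 tz [ 0.002  0.001 -1.   ] grip -0.0 q [-0.68  0.15  0.53  1.92 -0.09  1.09  0.53]
the job is handed in; nothing more can be done
None
```

The green lid is down on all four corners, each stopping hard at about 92 mm, and the job was handed in at 24.9 s with the arm clear; several presses overshot your 10–20 N, the hardest reading about 34 N, and the window, blue tub, mouse and mug were not touched.

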